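Check the slot depth of the cell block with the wide depth gauge

TASK

Check that the slot in the grey cell block is clear to full depth: take the wide-bladed depth gauge by its grip out of its stand and lower its blade into the block's slot until the crossbar rests flat on the block, then let go of it and leave it there. Do not drop it in, and leave the narrow-bladed gauge in its own stand.

Things in the scene. Friction and masses are not known exactly. Their poses are not given: they have to be found in the camera images.
- wide_grip (a point): Wide depth gauge (loose, 0.16 to 0.26 kg), an upright T; point at the centre of its black grip tab, 14 (x) x 44 (y) x 52 mm high: squeeze it across x. z up, y along the crossbar. Below the tab an aluminium crossbar 16 (x) x 120 (y) x 10 high, its underside 36 mm below this point, then a flat steel blade 5 (x) x 50 (y) x 60 deep, lower edge 96 mm below this point.
- stand_wide: Open stand of the wide gauge, fixed to the bench; origin under its base plate, 80 (x) x 150 mm (y), z up. The gauge's crossbar lies along y on two posts, underside 72 mm above the bench, between lips 6 mm high; the blade hangs free between the posts. The gauge lifts straight up and out.
- narrow_grip (a point): Narrow depth gauge, to be left alone: same form, axes and heights, but crossbar 90 mm, tab 30 mm and blade 22 mm along y; point at its tab's centre, its top 26 mm higher, 134 mm above the bench (carry above it). It has a smaller stand of its own. The gauges and the cell block may stand in any order along the bench.
- slot (a point): Centre of the slot's mouth, level with the cell block's top, 75 mm above the bench; y along the slot, x across, z up. Fixed grey block, 90 (x) x 150 (y), on a 130 x 170 mm flange. Slot 70 mm long, 20 wide, 68 deep; long edges bevelled at 45 degrees in the top 10 mm to a 40 mm wide mouth. Home: crossbar along the slot, either way round, its ends on the block's top.
Not all that is in view belongs to the job. Leave any yellow look-alike of the part that bears slot alone.

How it is judged (in metres and radians):
At the end, for the whole second after the job is handed in: The wide gauge stands released and at rest with its blade in the slot: grip within 20 mm of the slot's centre in plan, crossbar along the slot within 20 degrees and down on the block's top face (within 4 mm), upright within 7 degrees; the narrow gauge is within 30 mm of where it started (horizontal distance between wide_grip and slot below 0.02 m and z of wide_grip in the frame of slot between 0.03 and 0.04 m and angle between the y axis of wide_grip and the y axis of slot, either way round below 0.35 rad and angle between wide_grip's own z axis and vertical below 0.12 rad and linear speed of wide below 0.02 m/s and distance of narrow_grip from where it was at the start of the episode below 0.03 m); the robot touches nothing.
It fails at once if the gauge is dropped into the slot (falls faster than 0.7 m/s at the block) (horizontal distance between wide_grip and slot below 0.05 m and z of wide_grip in the frame of slot below 0.12 m and linear speed of wide above 0.7 m/s).
It fails at once if the narrow gauge is taken from its place (moved 30 mm or more) (distance of narrow_grip from where it was at the start of the episode above 0.03 m).
It also fails if it takes over 45 s, if anything falls off the work surface, if the arm or the gripper's body presses on something with over 40 N, if the wrist force passes 120 N, or if a joint passes its speed limit or range.

ROBOT

A 7-joint arm with a two-finger parallel gripper is mounted at the origin on the work surface. World frame = base frame: x ahead of the robot, y to its left, z up, the work surface at z = 0. Lengths are in mm, angles in rad, forces in N, time in s.
With the tool pointing down it reaches from about 400 to 875 mm from the base axis. Payload 4.4 kg.
Tool frame: the origin (TCP) lies on the centre line of the jaws, within the pads' length; the fingertips stand 25 mm ahead of it and the grasp point (between the pads) lies 6 mm ahead of it; x points along the fingers, y is the direction in which the jaws open and shut, and the axes are right-handed (so a half turn about x gives the same grasp; the last joint's range is limited). The gripper opens to 85 mm and grips with 20 to 120 N. Pads are 22 mm wide; open, the fingers measure 114 mm over their backs; the gripper's body (76 mm by 85 mm) begins 54 mm behind the grasp point. The pads swing forward as they close: fully open they stand 13 mm farther back than shut.
Start: joints at [1.239, 0.628, 0.038, 1.517, -0.027, 0.996, -0.02], TCP at [170.769, -627.18, 256.313] pointing down, gripper open.
Joint ranges: [-3.06, 3.06], [-0.37, 2.12], [-1.25, 1.32], [0.18, 2.47], [-1.1, 4.24], [0.23, 1.98], [-2.94, 2.94]. Speed limits (rad/s): [2.57, 2.57, 3.14, 3.14, 3.14, 3.14, 3.14].

INTERFACE

Orientations are given as [roll, pitch, yaw] about the fixed x, y, z axes, in that order (R = Rz(yaw) Ry(pitch) Rx(roll)).
In Python, from cell import * gives the robot as it stands. The module is installed in compiled form; this text tells all that it offers.
- The arm moves only by the tool jog_arm, never from a script. Its argument "series" is a list of rows, each a list of 3 entries, a list of its own where there are three numbers: the turn, a rotation vector about the tool's x, y, z in degrees, then the shift along the tool's x, y, z in mm, then the gripper's target within -1 to 1 (shut at 1, half-way at 0, fully open at -1). In form: [[[rx, ry, rz], [dx, dy, dz], hand], ...]. A call has 1 to 8 rows; each row shifts and turns the commanded pose from where the row before left it, along the tool's axes as they then stand; what a row does not reach is not made up. A row lasts 1/8 s, in which the tool goes at most 62.5 mm and 10.7 degrees, less where a joint would pass 70% of its speed; a pose out of reach is approached as far as the arm can. A call is refused whole if a number of a shift passes 62.5 or a number of a turn 10.7, either way. A call with a gripper value outside its range is refused whole. The fingers move at their own pace and stop on an object; the grip force is fixed at half the most. Time passes only in rows, so rows that do not move let the fingers close. It gives the time, the measured TCP pose, the force and the opening at its end, in the units of the state.
- read_state(): the state, without advancing time (a new reading comes with each control period).
- get_image(name): name is "scene" or "side" or "wrist"; returns a dict with "img" (400x640x3 uint8, red, green, blue), "range_z" (400x640 float32, mm along the optical axis (not along the pixel's ray), 0 where there is no reading), "fovy" (degrees; the focal length in pixels is half the picture's height over the tangent of half this angle, whatever the lens; pixels are square), "cx", "cy" (the principal point, pixels), "cam_to_world" (4x4, takes a point from camera to world coordinates). Camera axes: x right, y up, looking along -z (the intrinsics and any distortion apply to the point x, -y, -z); pixel columns grow to the right and rows downward; lengths in mm; the calibration is good to about 2 mm. A picture is of the moment at which its call begins.
- finish_job(): hands the job in, once; it reports no verdict.
The state is a dict: "clock": time; "qpos": joint angles; "qd": joint speeds; "tau": joint torques, N m; "eef_pos": TCP position; "tool_rot": TCP orientation; "force": force on the tool from outside, world axes, zero at the start; "torque": the same for the moment, N m; "width": finger opening in mm.
Only numpy, scipy, OpenCV 4.12 (cv2) and the standard library are available. Lean on these libraries where they do the work, as an engineer would, in place of code of your own. Each camera call takes 0.05 s, during which the arm holds its last target. There are 200 camera calls.

## Working session

There is one attempt and no reset: what is moved stays moved. The work goes in short steps, Python scripts to look and compute and a tool call to move; the robot and the scene stay as the last step left them, time stands still between calls to the robot, and variables do not carry over. Pictures are saved under pics/ and viewed, about 8 in all and at most 12, crops included, and the job is handed in when it is done.

Besides the shell and the picture viewer there is one more tool, called after "Request:" as name(argument=value, ...) on one line, values as JSON. jog_arm: Moves the arm, as the interface text tells. Its arguments: {"type":"object","properties":{"series":{"type":"array"}},"required":["series"]}

```bash
mkdir -p pics; cat > h.py <<'E'
from cell import *
import numpy as np, cv2
def grab(n):
    d=get_image(n); np.savez('/tmp/'+n+'.npz',**d); return d
def pts(d):
    """world points per pixel from range_z (undistorted model)"""
    h,w=d['range_z'].shape; f=h/2/np.tan(np.radians(float(d['fovy']))/2)
    u,v=np.meshgrid(np.arange(w),np.arange(h)); z=d['range_z']
    P=np.stack([(u-d['cx'])/f*z,-(v-d['cy'])/f*z,-z,np.ones_like(z)],-1)
    W=(P@np.array(d['cam_to_world']).T)[...,:3]; W[z==0]=np.nan; return W
E
python3 - <<'E'
from h import *
print(read_state())
for n in("scene","side"):
    d=grab(n); print(n,[k for k in d],d['fovy'],d['cx'],d['cy'],np.round(d['cam_to_world'],3).tolist(),(d['range_z']>0).mean())
    cv2.imwrite(f'pics/{n}0.png',d['img'][...,::-1])
E
```

```text
{'clock': 0.0, 'qpos': array([ 1.23919764,  0.62937322,  0.03844046,  1.51833335, -0.02700394,
        0.99629441, -0.01997442]), 'qd': array([-0.00060446, -0.00027625, -0.00246716,  0.00170062,  0.00075983,
       -0.0016254 , -0.00099624]), 'tau': array([ 3.16565083e-04, -5.63387489e+01,  1.22654099e+00, -1.93441415e+01,
        1.11181301e-02,  1.03846935e-02,  3.24771395e-05]), 'eef_pos': array([ 170.6259183 , -626.62482869,  255.38253222]), 'tool_rot': array([-1.55946286,  1.56890595,  1.84795391]), 'force': array([ 0.03839209, -0.48532353, -0.27284264]), 'torque': array([-0.00456686, -0.00447954, -0.01545067]), 'width': 85.51369196020435}
scene ['img', 'range_z', 'fovy', 'cx', 'cy', 'cam_to_world'] 53.75990666733399 324.9588964364259 200.57123574787838 [[-0.312, -0.787, 0.532, 1055.405], [0.95, -0.257, 0.177, 307.281], [-0.003, 0.56, 0.828, 1036.867], [0.0, 0.0, 0.0, 1.0]] 0.99604296875
side ['img', 'range_z', 'fovy', 'cx', 'cy', 'cam_to_world'] 48.3653872014505 320.34855328439147 206.58692033987052 [[-0.843, 0.284, -0.457, -52.634], [-0.537, -0.465, 0.703, 902.622], [-0.013, 0.839, 0.545, 704.939], [0.0, 0.0, 0.0, 1.0]] 0.99594140625
```

View pics/scene0.png

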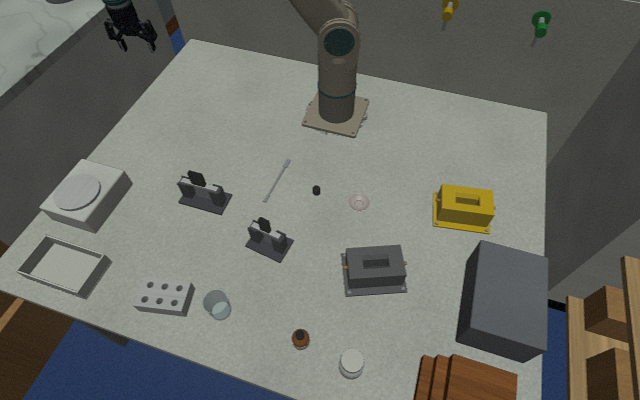

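View pics/side0.png

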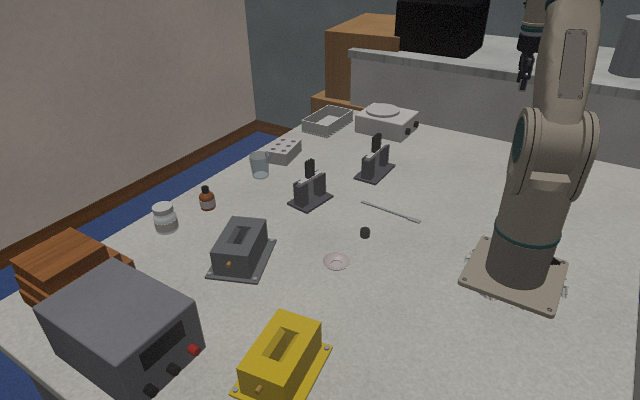

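The scene view shows these candidates:
- **Gauges:** stand A at (203,190) looks larger and stand B at (268,238) looks smaller.
- **Blocks:** grey at (375,268), and the yellow look-alike at (465,207), which I leave alone.
- **Other grey item:** the grey instrument box at (505,300) is not the block.

Next I'll measure both gauges and check them in a close crop.

```bash
python3 - <<'E'
from h import *
D={n:np.load(f'/tmp/{n}.npz') for n in('scene','side')}
def rect(X):
    (c,s,a)=cv2.minAreaRect(X[:,:2].astype(np.float32)); b=cv2.boxPoints((c,s,a))
    e=max([b[1]-b[0],b[2]-b[1]],key=np.linalg.norm); return np.round(c,1),np.round(s,1),round(np.degrees(np.arctan2(e[1],e[0]))%180,1)
rois={'scene':{'A':(172,162,236,218),'B':(240,212,298,262),'blk':(335,238,412,298)},'side':{'A':(350,128,400,186),'B':(284,154,336,212),'blk':(204,210,278,284)}}
for n,d in D.items():
    W=pts(d); bench=W[...,2]
    for k,(x0,y0,x1,y1) in rois[n].items():
        w=W[y0:y1,x0:x1].reshape(-1,3); col=d['img'][y0:y1,x0:x1].reshape(-1,3).astype(int)
        print(n,k,'bench',np.round(np.nanpercentile(w[:,2],5),1),'max',np.round(np.nanpercentile(w[:,2],99.7),1))
        bands={'tab':(95,145),'tabtop':(128,140),'bar':(75,90),'base':(3,14)} if k!='blk' else {'top':(70,80),'inslot':(15,64),'fl':(4,14)}
        for b,(lo,hi) in bands.items():
            m=(w[:,2]>lo)&(w[:,2]<hi)
            if b=='inslot': # only inside top rect
                t=w[(w[:,2]>70)&(w[:,2]<80)]; hull=cv2.convexHull(t[:,:2].astype(np.float32))
                m&=np.array([cv2.pointPolygonTest(hull,(float(p[0]),float(p[1])),True)>12 if np.isfinite(p[0]) else False for p in w])
            if m.sum()>5: print('  ',b,m.sum(),*rect(w[m]),'mean',np.round(w[m].mean(0),1))
s=D['scene']['img'][155:265,165:305,::-1]; t=D['side']['img'][120:220,280:410,::-1]
a=cv2.resize(s,(560,440),interpolation=cv2.INTER_CUBIC)
cv2.imwrite('pics/crop1.png',a)
E
```

```text
scene A bench -3.3 max 135.1
   tab 174 [ 502.8 -277.2] [17.3 45.3] 90.5 mean [ 505.8 -274.7  120.1]
   tabtop 69 [ 502.8 -277. ] [44.6 16.4] 88.5 mean [ 503.4 -276.5  133. ]
   bar 222 [ 502.6 -279.1] [ 34.8 137.9] 90.9 mean [ 504.6 -274.    80.4]
   base 659 [ 464.5 -304.8] [234.3 204.9] 25.5 mean [ 508.6 -278.4    7. ]
scene B bench -3.0 max 135.2
   tab 125 [587.7 -24.9] [30.3 15. ] 80.3 mean [590.5 -22.9 121.8]
   tabtop 59 [587.4 -25.2] [29.9 14.7] 81.5 mean [588.4 -24.4 133.2]
   bar 222 [587.3 -24.1] [106.1  33.8] 81.6 mean [589.5 -22.3  80.1]
   base 574 [565.5 -36.5] [166.3 171.5] 107.5 mean [599.1 -21.6   7.3]
scene blk bench -2.7 max 78.4
   top 1481 [581. 289.] [ 92.8 150.2] 112.8 mean [582.7 289.3  74.3]
   inslot 173 [578.2 289.6] [21.4 68.1] 112.1 mean [570.1 289.2  42.9]
   fl 612 [564.3 290.7] [175.8 224.4] 107.0 mean [622.6 291.1   7.2]
side A bench -4.0 max 131.9
   tab 121 [ 497.2 -275.5] [50.2 14.4] 87.4 mean [ 496.1 -270.1  117.2]
   tabtop 32 [ 497.8 -274.2] [46.2 13.2] 87.9 mean [ 498.2 -274.9  131.1]
   bar 123 [ 499.  -275.2] [ 32.7 132.6] 91.2 mean [ 495.8 -262.9   79.8]
   base 415 [ 543.5 -391.5] [163.8 416.6] 118.3 mean [ 515.7 -326.8    7. ]
side B bench -4.3 max 132.7
   tab 138 [581.3 -23.1] [31.7 18.8] 73.8 mean [580.7 -19.6 116. ]
   tabtop 33 [584. -23.] [18.  29.8] 94.3 mean [582.  -22.  131.2]
   bar 138 [583.5 -21.4] [106.6  33.9] 81.7 mean [580.7 -17.9  79.5]
   base 402 [679.9 -82.9] [141.1 345.1] 147.8 mean [589.3 -26.3   6.8]
side blk bench -3.8 max 75.6
   top 1223 [577.3 290.3] [ 91.4 155.6] 112.2 mean [575.1 295.8  72.7]
   inslot 135 [581.8 281.7] [24.7 56. ] 109.7 mean [592.5 273.3  50.8]
   fl 598 [575.6 292. ] [129.6 173.1] 111.5 mean [540.2 314.    6.8]
```

View pics/crop1.png

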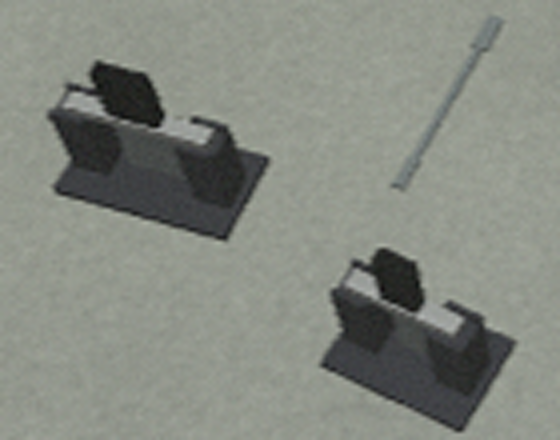

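A is the wide gauge: its tab measures 45 mm against 30 mm for B, and its bar is longer. It sits near (500.5, -276), with the tab top at about 133 mm against an expected 134. The slot is near (579.5, 289.5) at about 112°.

```bash
cat >> h.py <<'E'
from scipy.spatial.transform import Rotation as R
def plan(p,ang):
    """turn+shift in tool axes to TCP p, tool x down, jaw axis (tool y) at ang deg in plan (mod 180)"""
    s=read_state(); r=R.from_euler('xyz',s['tool_rot']); best=None
    for a in (ang,ang+180):
        y=np.array([np.cos(np.radians(a)),np.sin(np.radians(a)),0]); x=np.array([0,0,-1.])
        T=R.from_matrix(np.stack([x,y,np.cross(x,y)],1)); v=(r.inv()*T).as_rotvec(degrees=True)
        if best is None or np.linalg.norm(v)<np.linalg.norm(best[0]): best=(v,T)
    d=np.array(p)-s['eef_pos']
    print('t',s['clock'],'pos',s['eef_pos'].round(1),'q',s['qpos'].round(2),'F',s['force'].round(1),'w',round(s['width'],1))
    print('turn',best[0].round(1),'shift in target tool axes',best[1].inv().apply(d).round(1))
E
python3 -c "
from h import *
print(R.from_euler('xyz',read_state()['tool_rot']).as_matrix().round(3))
plan((500.5,-276,250),0.7)"
```

```text
[[-0.     0.263 -0.965]
 [ 0.002 -0.965 -0.263]
 [-1.    -0.002  0.   ]]
t 0.1 pos [ 170.6 -626.7  255.5] q [ 1.24  0.63  0.04  1.52 -0.03  1.   -0.02] F [ 0.6 -0.5 -0.6] w 85.4
turn [-75.5  -0.1   0.1] shift in target tool axes [   5.5  334.2 -346.6]
```

Request:
jog_arm(series=[[[-9.4,0,0],[0,0,0],-1],[[-9.4,0,0],[0,0,0],-1],[[-9.4,0,0],[0,0,0],-1],[[-9.4,0,0],[0,0,0],-1],[[-9.4,0,0],[0,0,0],-1],[[-9.4,0,0],[0,0,0],-1],[[-9.4,0,0],[0,0,0],-1],[[-9.4,0,0],[0,0,0],-1]])

```text
clock: 1.1
eef_pos: [170.5, -626.9, 255.8]
tool_rot: [-2.804, 1.57, 1.922]
force: [0.2, 0.5, -1.0]
width: 85.3
```

Request:
jog_arm(series=[[[0,0,0],[0,40,-41],-1],[[0,0,0],[0,40,-41],-1],[[0,0,0],[0,40,-41],-1],[[0,0,0],[0,40,-41],-1],[[0,0,0],[0,40,-41],-1],[[0,0,0],[0,40,-41],-1],[[0,0,0],[0,40,-41],-1],[[0,0,0],[0,0,0],-1]])

```text
clock: 2.1
eef_pos: [452.8, -332.7, 256.4]
tool_rot: [2.373, 1.567, 0.82]
force: [-0.0, 0.4, 0.6]
width: 85.1
```

```bash
python3 - <<'E'
from h import *
plan((500.5,-276,250),0.7)
d=grab('wrist'); cv2.imwrite('pics/w1.png',d['img'][...,::-1]); W=pts(d); print(np.round(d['cam_to_world'],2).tolist())
np.save('/tmp/W',W)
E
```

```text
t 2.1 pos [ 452.8 -332.7  256.4] q [ 0.82  0.52 -0.35  1.76  0.21  0.9   0.4 ] F [-0.   0.4  0.6] w 85.1
turn [ 0.3 -0.2 -0.1] shift in target tool axes [  6.4  48.4 -56.1]
[[1.0, -0.02, -0.01, 451.66], [0.02, 0.96, 0.29, -258.99], [0.0, -0.29, 0.96, 374.64], [0.0, 0.0, 0.0, 1.0]]
```

View pics/w1.png

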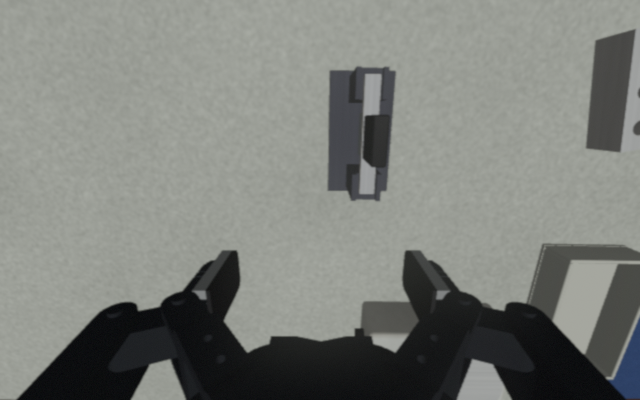

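The wrist view shows the wide gauge at about (372,135), lying nearly along y, with the jaws straddling x. I'll measure its tab top and bar from this view.

Request:
jog_arm(series=[[[0.3,0,0],[0,24,-28],-1],[[0,0,0],[0,24,-28],-1],[[0,0,0],[0,0,0],-1]])

```text
clock: 2.52
eef_pos: [497.3, -280.3, 256.2]
tool_rot: [2.66, 1.57, 1.094]
force: [0.2, -0.5, -0.5]
width: 85.3
```

```bash
python3 - <<'E'
from h import *
d=grab('wrist'); W=pts(d)[:230]; cv2.imwrite('pics/w2.png',d['img'][...,::-1]); 
for n,lo,hi in(('tabtop',128,140),('bar',77,88),('base',3,14)):
    m=(W[...,2]>lo)&(W[...,2]<hi)&(abs(W[...,0]-500)<60)&(abs(W[...,1]+276)<100)
    X=W[m]; 
    if len(X)>9: print(n,len(X),cv2.minAreaRect(X[:,:2].astype(np.float32)),X.mean(0).round(1))
plan((500.5,-276,250),0.7)
E
```

```text
tabtop 746 ((502.34552001953125, -277.13336181640625), (13.893983840942383, 42.94959259033203), 0.15415699779987335) [ 502.1 -276.4  134.2]
bar 1071 ((502.2912902832031, -270.601318359375), (31.94174575805664, 118.12071228027344), 0.679864764213562) [ 501.9 -250.8   81.1]
base 4313 ((495.58465576171875, -264.8647155761719), (96.04181671142578, 179.7720489501953), 2.8098232746124268) [ 501.4 -273.     8.4]
t 2.575 pos [ 495.8 -282.3  256. ] q [ 0.69  0.53 -0.34  1.74  0.22  0.91  0.26] F [-0.  -0.9 -0.3] w 85.4
turn [-0.6  0.   0.1] shift in target tool axes [ 6.   4.7 -6.2]
```

The tab top measures 13.9 x 43 mm at z = 134.2, centred at (502, -277), which agrees with the sizes given. I'll descend over it.

Request:
jog_arm(series=[[[-0.3,0,0],[0,6,-5],-1],[[0,0,0],[30,0,0],-1],[[0,0,0],[30,0,0],-1],[[0,0,0],[15,0,0],-1],[[0,0,0],[0,0,0],-1],[[0,0,0],[0,0,0],-1]])

```text
clock: 3.32
eef_pos: [502.9, -277.4, 182.3]
tool_rot: [1.099, 1.569, -0.465]
force: [0.5, 0.3, 0.6]
width: 85.5
```

```bash
python3 - <<'E'
from h import *
plan((502,-277,116),0.5)
d=grab('wrist'); cv2.imwrite('pics/w3.png',d['img'][...,::-1]);W=pts(d)
m=(W[...,2]>128)&(W[...,2]<139)&(abs(W[...,0]-502)<20)&(abs(W[...,1]+277)<40)
print(cv2.minAreaRect(W[m][:,:2].astype(np.float32)))
E
```

```text
t 3.325 pos [ 502.9 -277.4  182.3] q [ 0.65  0.63 -0.31  1.8   0.27  0.75  0.21] F [0.5 0.3 0.6] w 85.5
turn [-0.1  0.  -0.1] shift in target tool axes [66.3 -0.9 -0.4]
((502.1192626953125, -277.47113037109375), (13.669325828552246, 44.22827911376953), 0.7367796301841736)
```

View pics/w3.png

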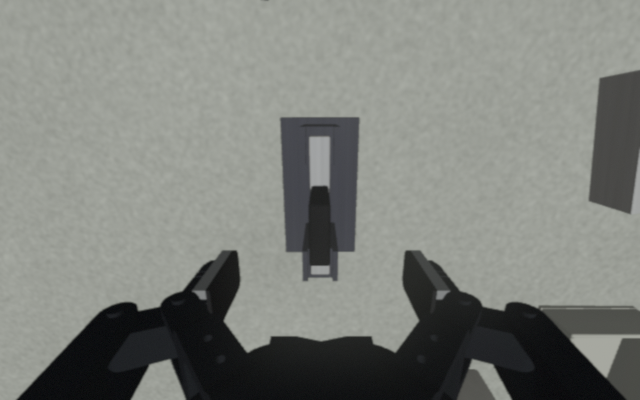

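The tab at (320,225) is centred between the jaws. I'll descend and close.

Request:
jog_arm(series=[[[0,0,0],[25,-0.5,0],-1],[[0,0,0],[25,0,0],-1],[[0,0,0],[10,0,0],-1],[[0,0,0],[6,0,0],-1],[[0,0,0],[0,0,0],-1],[[0,0,0],[0,0,0],-1]])

```text
clock: 4.12
eef_pos: [502.4, -277.1, 116.1]
tool_rot: [1.114, 1.569, -0.449]
force: [-0.3, -0.5, 0.6]
width: 85.3
```

Request:
jog_arm(series=[[[0,0,0],[0,0,0],0],[[0,0,0],[0,0,0],0],[[0,0,0],[0,0,0],1],[[0,0,0],[0,0,0],1],[[0,0,0],[0,0,0],1],[[0,0,0],[0,0,0],1],[[0,0,0],[0,0,0],1],[[0,0,0],[0,0,0],1]])

```text
clock: 5.12
eef_pos: [502.1, -276.9, 115.5]
tool_rot: [1.298, 1.57, -0.265]
force: [1.1, -0.1, 2.6]
width: 13.3
```

Request:
jog_arm(series=[[[0,0,0],[-10,0,0],1],[[0,0,0],[-20,0,0],1],[[0,0,0],[-30,0,0],1],[[0,0,0],[-40,0,0],1],[[0,0,0],[-40,0,0],1],[[0,0,0],[-30,0,0],1],[[0,0,0],[-10,0,0],1],[[0,0,0],[0,0,0],1]])

```text
clock: 6.12
eef_pos: [501.4, -276.8, 295.2]
tool_rot: [-1.6, 1.57, 3.12]
force: [-0.8, -0.1, -3.2]
width: 13.1
```

```bash
python3 - <<'E'
from h import *
plan((579.5,289.5,295),22.4)
E
```

```text
t 6.125 pos [ 501.4 -276.8  295.2] q [ 0.69  0.49 -0.36  1.68  0.2   1.    0.27] F [-0.8 -0.1 -3.2] w 13.1
turn [-22.  -0.   0.] shift in target tool axes [ 2.000e-01  2.880e+02 -4.938e+02]
```

Request:
jog_arm(series=[[[0,0,0],[0,3,-20],1],[[0,0,0],[0,6,-40],1],[[0,0,0],[0,6,-40],1],[[0,0,0],[0,6,-40],1],[[0,0,0],[0,6,-40],1],[[0,0,0],[0,6,-40],1],[[0,0,0],[0,6,-40],1],[[0,0,0],[0,6,-40],1]])

```text
clock: 7.12
eef_pos: [543.3, 26.5, 294.0]
tool_rot: [-1.807, 1.568, 2.914]
force: [-0.2, 0.3, -1.3]
width: 13.5
```

Request:
jog_arm(series=[[[0,0,0],[0,6,-40],1],[[0,0,0],[0,6,-40],1],[[0,0,0],[0,6,-40],1],[[0,0,0],[0,6,-40],1],[[0,0,0],[0,6,-40],1],[[-5.5,0,0],[0,3,-20],1],[[-5.5,0,0],[0,0,0],1],[[0,0,0],[0,0,0],1]])

```text
clock: 8.12
eef_pos: [574.2, 244.9, 293.7]
tool_rot: [-1.634, 1.567, -3.004]
force: [0.6, -0.9, -2.3]
width: 13.2
```

```bash
python3 - <<'E'
from h import *
plan((579.5,289.5,295),22.4)
d=grab('wrist'); cv2.imwrite('pics/w4.png',d['img'][...,::-1]);W=pts(d)
m=(W[...,2]>70)&(W[...,2]<80)&(abs(W[...,0]-580)<100)&(abs(W[...,1]-290)<100)
print(m.sum(),cv2.minAreaRect(W[m][:,:2].astype(np.float32)))
E
```

```text
t 8.125 pos [574.2 244.9 293.7] q [-0.18  0.59 -0.45  1.54  0.27  1.09 -0.49] F [ 0.6 -0.9 -2.3] w 13.2
turn [-10.9  -0.    0.2] shift in target tool axes [ -1.3  21.9 -39.2]
6909 ((580.4583129882812, 289.7427978515625), (90.318603515625, 150.12939453125), 22.201711654663086)
```

View pics/w4.png

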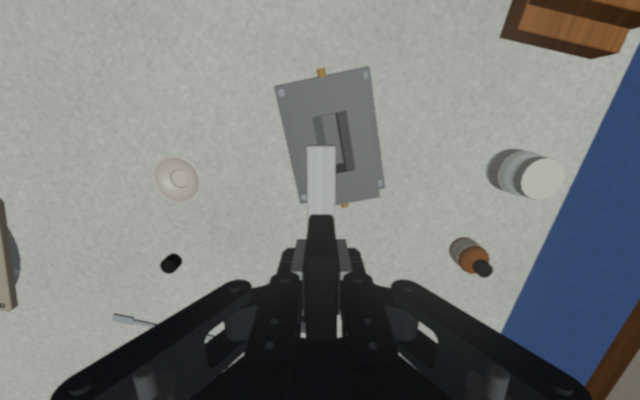

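The block measures 90.3 x 150.1 mm, centred at (580.4, 289.7) at 22.2°. The gauge is held upright, with its bar at (321,180) in the picture. I'll align over the slot.

Request:
jog_arm(series=[[[-5.5,0,0],[0,0,0],1],[[-5.4,0,0],[0,0,0],1],[[0,0,0],[0,11.5,-20],1],[[0,0,0],[0,11,-19],1],[[0,0,0],[20,0,0],1],[[0,0,0],[20,0,0],1],[[0,0,0],[0,0,0],1],[[0,0,0],[0,0,0],1]])

```text
clock: 9.18
eef_pos: [582.1, 289.1, 256.0]
tool_rot: [1.971, 1.57, 0.79]
force: [0.3, 1.3, -2.0]
width: 13.3
```

```bash
python3 - <<'E'
from h import *
plan((580.4,289.7,117),22.3)
for n in('scene','side'):
    d=grab(n); W=pts(d); g=read_state()['eef_pos']
    m=(W[...,2]>g[2]-35)&(W[...,2]<g[2]-22)&(np.hypot(W[...,0]-580,W[...,1]-290)<75)
    X=W[m]; print(n,m.sum(),cv2.minAreaRect(X[:,:2].astype(np.float32)),X[:,2].min().round(1))
    if n=='side': 
        cv2.imwrite('pics/s2.png',cv2.resize(d['img'][80:300,150:370,::-1],(600,600)))
E
```

```text
t 9.175 pos [582.1 289.1 256. ] q [-0.23  0.67 -0.48  1.51  0.34  1.05 -0.4 ] F [ 0.3  1.3 -2. ] w 13.3
turn [ 0.  -0.  -0.1] shift in target tool axes [139.   -1.4  -1.2]
scene 123 ((585.9129028320312, 288.37481689453125), (19.826845169067383, 120.08663940429688), 21.144163131713867) 221.3
side 63 ((578.2989501953125, 285.4959716796875), (24.498849868774414, 102.0796890258789), 9.708251953125) 221.5
```

View pics/s2.png

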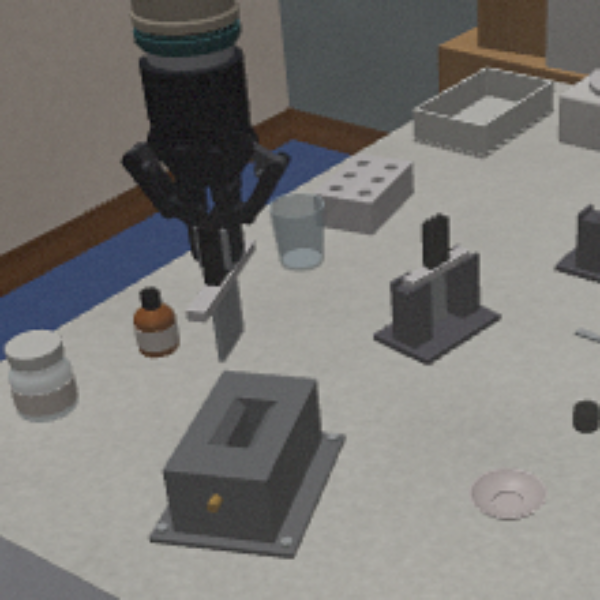

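The gauge hangs upright above the slot, with its blade tip near (230,355) in the crop. The scene view gives a bar of 120 mm at 21°. I'll descend while watching the force.

Request:
jog_arm(series=[[[0,0,0],[20,-0.7,-0.6],1],[[0,0,0],[20,-0.7,-0.6],1],[[0,0,0],[15,0,0],1],[[0,0,0],[10,0,0],1],[[0,0,0],[8,0,0],1],[[0,0,0],[8,0,0],1],[[0,0,0],[8,0,0],1],[[0,0,0],[0,0,0],1]])

```text
clock: 10.28
eef_pos: [579.8, 288.7, 165.6]
tool_rot: [-1.415, 1.57, -2.596]
force: [-0.3, 0.1, -3.0]
width: 13.5
```

The blade is about 12 mm into the mouth and the side force is nil, so I'll go on.

Request:
jog_arm(series=[[[0,0,0],[8,0,0],1],[[0,0,0],[8,0,0],1],[[0,0,0],[8,0,0],1],[[0,0,0],[8,0,0],1],[[0,0,0],[6,0,0],1],[[0,0,0],[4,0,0],1],[[0,0,0],[0,0,0],1],[[0,0,0],[0,0,0],1]])

```text
clock: 11.28
eef_pos: [580.4, 289.0, 124.6]
tool_rot: [1.667, 1.57, 0.485]
force: [-0.5, 0.2, -2.6]
width: 13.4
```

Request:
jog_arm(series=[[[0,0,0],[2,0,0],1],[[0,0,0],[2,0,0],1],[[0,0,0],[1,0,0],1],[[0,0,0],[0,0,0],1],[[0,0,0],[0,0,0],1]])

```text
clock: 11.9
eef_pos: [580.2, 288.9, 119.4]
tool_rot: [1.382, 1.571, 0.201]
force: [-0.3, -0.0, -2.3]
width: 13.5
```

Request:
jog_arm(series=[[[0,0,0],[1,0,0],1],[[0,0,0],[0,0,0],1],[[0,0,0],[0,0,0],1]])

```text
clock: 12.28
eef_pos: [580.3, 289.0, 118.5]
tool_rot: [1.611, 1.57, 0.43]
force: [-0.2, -0.1, 0.1]
width: 13.4
```

Request:
jog_arm(series=[[[0,0,0],[0.5,0,0],1],[[0,0,0],[0,0,0],1],[[0,0,0],[0,0,0],1]])

```text
clock: 12.65
eef_pos: [580.3, 289.0, 118.5]
tool_rot: [1.371, 1.57, 0.19]
force: [-1.1, -1.5, 5.5]
width: 13.2
```

The contact force rose from -2.3 to +5.5 N at the expected height of 118.5 mm, so the crossbar is down on the block. I'll release and retreat.

Request:
jog_arm(series=[[[0,0,0],[0,0,0],0.5],[[0,0,0],[0,0,0],0],[[0,0,0],[0,0,0],0],[[0,0,0],[0,0,0],-1],[[0,0,0],[0,0,0],-1],[[0,0,0],[0,0,0],-1],[[0,0,0],[0,0,0],-1],[[0,0,0],[0,0,0],-1]])

```text
clock: 13.65
eef_pos: [580.2, 288.9, 117.8]
tool_rot: [1.574, 1.571, 0.393]
force: [-0.9, -0.3, 0.5]
width: 85.3
```

Request:
jog_arm(series=[[[0,0,0],[-10,0,0],-1],[[0,0,0],[-20,0,0],-1],[[0,0,0],[-30,0,0],-1],[[0,0,0],[-30,0,0],-1],[[0,0,0],[-30,0,0],-1],[[0,0,0],[-10,0,0],-1],[[0,0,0],[0,0,0],-1],[[0,0,0],[0,0,0],-1]])

```text
clock: 14.65
eef_pos: [579.6, 288.4, 246.7]
tool_rot: [-1.354, 1.569, -2.535]
force: [1.4, -0.2, -0.9]
width: 85.2
```

```bash
python3 - <<'E'
from h import *
plan((580.4,289.7,117),22.3)
for n in('scene','side','wrist'):
    d=grab(n); W=pts(d)
    for nm,c in(('wide',(580.4,289.7)),('narrow',(586,-24))):
        m=(W[...,2]>128)&(W[...,2]<142)&(np.hypot(W[...,0]-c[0],W[...,1]-c[1])<40)
        if m.sum()>9: print(n,nm,m.sum(),cv2.minAreaRect(W[m][:,:2].astype(np.float32)),'z',np.median(W[m][:,2]).round(1))
    if n=='side': cv2.imwrite('pics/s3.png',cv2.resize(d['img'][80:300,150:370,::-1],(600,600)))
E
```

```text
t 14.65 pos [579.6 288.4 246.7] q [-0.23  0.67 -0.48  1.52  0.34  1.03 -0.41] F [ 1.4 -0.2 -0.9] w 85.2
turn [0.  0.  0.1] shift in target tool axes [129.7   1.2  -0.9]
scene wide 95 ((580.7672119140625, 286.6372375488281), (18.052391052246094, 43.00047302246094), 21.67133140563965) z 135.6
scene narrow 58 ((587.9830932617188, -25.321483612060547), (30.01243782043457, 14.557098388671875), 81.11791229248047) z 132.9
side wide 89 ((577.81591796875, 288.460205078125), (14.383594512939453, 45.43336868286133), 22.359418869018555) z 133.9
side narrow 34 ((583.6372680664062, -19.726285934448242), (32.696990966796875, 14.51233196258545), 83.20299530029297) z 131.1
wrist wide 809 ((580.7357788085938, 288.3785400390625), (13.71401309967041, 43.80555725097656), 22.076448440551758) z 137.3
```

View pics/s3.png

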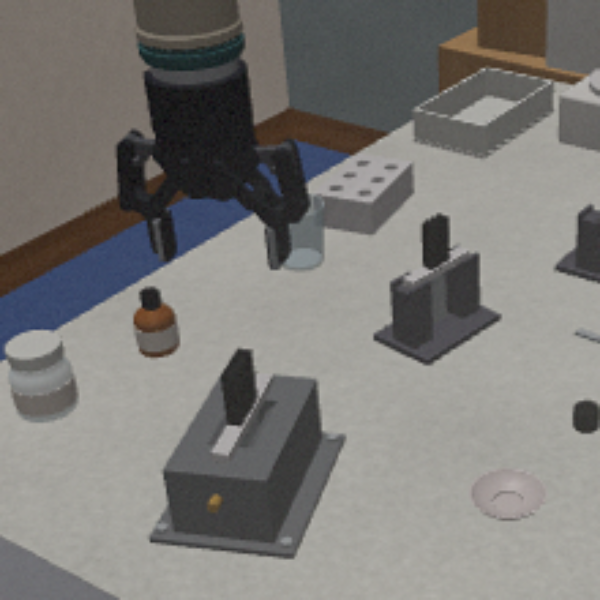

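The gauge is seated upright in the slot, with its tab at (238,385) in the crop. The wrist view puts the tab top at 137.3 mm against an expected 137, and the gripper is clear.

```bash
python3 -c "
from cell import *
print(finish_job())"
```

```text
the job is handed in; nothing more can be done
None
```

I took the wide gauge out of its stand by its grip and lowered it slowly into the grey block's slot. At the expected height the contact force rose to about 5 N. I then released it, backed the arm off about 130 mm, and handed the job in at about 15 s.

- **Wide gauge:** the last wrist view put the grip about 1.5 mm from the slot centre in plan and within about 0.5° of the slot direction. The tab top was at 137.3 mm against the 137 mm expected, and the gauge looked upright in the side view.
- **Narrow gauge:** it read about 0.3 mm from its start in the scene camera. The side camera differed by about 3 mm, but it sees few points on that tab.
- **Disagreement:** on the released gauge, the scene and side cameras differed from the wrist view by up to about 3 mm in plan and height. That is near the camera calibration error and inside the plan tolerance. Seating within 4 mm rests on the wrist height and the contact force. No check failed.

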